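# Turn the drained sample block wells-up and lay it in the loading tray

## Robot

A 7-joint arm with a two-finger parallel gripper is mounted at the origin on the work surface. World frame = base frame: x ahead of the robot, y to its left, z up, the work surface at z = 0. Lengths are in m, angles in rad, forces in N, time in s.
With the tool pointing down it reaches from about 0.4 to 0.85 m from the base axis. Payload 10.4 kg.
Tool frame: the origin (TCP) lies midway between the tips of the shut fingers; the grasp point (between the pads) lies 19 mm behind it; z points along the fingers, y is the line along which they close (so a half turn about z gives the same grasp; the last joint's range is limited). The gripper opens to 85 mm and grips with 20 to 120 N. Pads are 22 mm wide; open, the fingers measure 114 mm over their backs; the gripper's body (76 mm by 85 mm) begins 54 mm behind the grasp point. The pads swing forward as they close: fully open they stand 13 mm farther back than shut.
Start: joints at [-1.36, 0.332, -0.065, 1.46, 0.022, 1.35, -0.088], TCP at [0.145, 0.608, 0.193] pointing down, gripper open.
Joint ranges: [-2.6, 2.6], [-0.5, 2.12], [-1.47, 1.34], [0.16, 2.42], [-1.27, 4.41], [0.06, 2.06], [-2.6, 2.6]. Speed limits (rad/s): [2.22, 2.22, 2.79, 2.79, 3.14, 3.14, 3.14].

## Interface

Orientations are given as a unit quaternion [w, x, y, z].
In Python, from rig import env gives the robot as it stands.
- The arm moves only by the shell command python3 -m creep 'ROWS'. ROWS is JSON, a list of rows, each a list of 7 numbers: the turn, a rotation vector about the world's x, y, z in degrees, then the shift along the world's x, y, z in mm, then the opening in per cent of the stroke, from 0 (shut) to 100 (fully open). In form: [[wx, wy, wz, tx, ty, tz, jaw], ...]. A call has 1 to 5 rows; each row shifts and turns the commanded pose from where the row before left it; what a row does not reach is not made up. A row lasts 1/8 s, in which the tool goes at most 62.5 mm and 10.7 degrees, less where a joint would pass 70% of its speed; a pose out of reach is approached as far as the arm can. A call with a gripper value outside its range is refused whole. The fingers move at their own pace and stop on an object; the grip force is fixed at half the most. Time passes only in rows, so rows that do not move let the fingers close. It gives the time, the measured TCP pose, the force and the opening at its end, in the units of the state.
- env.get_state(): the state, without advancing time (a new reading comes with each control period).
- env.capture(name): name is "scene" or "side" or "wrist"; returns a dict with "image" (480x640x3 uint8, red, green, blue), "z_map" (480x640 float32, m along the optical axis (not along the pixel's ray), 0 where there is no reading), "K" (3x3 intrinsics, pixels), "xyz" and "attitude" of the camera in the world. Camera axes: x right, y down, z forward; pixel columns grow to the right and rows downward; lengths in m; the calibration is good to about 2 mm. The wrist camera is an equidistant fisheye: a pixel r from the principal point sees the ray r / f radians off the axis. A picture is of the moment at which its call begins.
- env.hand_in(): hands the job in, once; it reports no verdict.
Trained networks look in a picture, given as the dict that the camera call returned (one of the last four; its "shot" number tells which), for a name from the list of things; names that differ only in an ending like _2 or _b are one class to them, and where a whole thing is asked for, a point or a joint stands for the part that bears it (a point fixed in the world has none). Each returns a list of dicts, best first, with "confidence" (0 to 1); they miss things now and then, are a little off and sometimes report something else, mostly with a low value. They report only what shows in the picture. A call takes as long as a camera call. They do not tell look-alikes from the thing itself.
- env.look_for(picture, label): "extent" ([centre column, centre row, width, height] in pixels, round what is visible of it).
- env.trace(picture, label): "region" (480x640 bool, what is visible of it) and "extent" ([centre column, centre row, width, height] in pixels, round what is visible of it).
The state is a dict: "time": time; "joints": joint angles; "qd": joint speeds; "effort": joint torques, N m; "eef_pos": TCP position; "ee_rot": TCP orientation; "force": force on the tool from outside, world axes, zero at the start; "ft_torque": the same for the moment, N m; "width": opening from 0.0 (shut) to 1.0 (fully open).
Only numpy, scipy, OpenCV 4.12 (cv2) and the standard library are available. Lean on these libraries where they do the work, as an engineer would, in place of code of your own. Each camera call takes 0.05 s, during which the arm holds its last target. There are 200 camera calls.

## Task

A washed aluminium sample block has been left upside down on the drip mat to drain. Turn it over so that its wells face up and lay it in the empty pocket of the loading tray, fully home and flat, the way the pocket's corner post allows. Set it down by hand at every step, never dropping it or letting it topple, and leave the other block, the dish, the cap, the bottle, the beaker and the measuring disc in their places.

Things in the scene. Friction and masses are not known exactly. Their poses are not given: they have to be found in the camera images.
- block_center (a point): Centre of the loose aluminium sample block that starts upside down on the mat: 72 mm long (x), 36 mm wide (y), 28 mm thick (z), 0.11 to 0.23 kg, flat sides. Its +z comes out of the face with two round wells (26 mm wide at x = -17 mm, 15 mm wide at x = +9.5 mm, 12 mm deep), so +z points down at the start; the other face is plain. It stands steadily on either end, 72 mm tall.
- notch (a point): Middle of a 14 x 14 mm square notch cut right through the block's thickness at its (+x, +y) corner: 29 mm along x and 11 mm along y from the block's centre, half-way up. Same axes as the block.
- pocket (a point): Centre of the floor of the empty pocket in the fixed grey loading tray (104 x 160 mm, 12 mm tall). Floor 4 mm above the bench, walls 8 mm deep, opening 76 x 40 mm (x, y): 2 mm clearance all round. z is up. Seated, the block's axes match the pocket's and its centre is 14 mm above this point. The long walls are cut away to floor level over the middle 48 mm as finger gaps, open to the tray's edge.
- post (a point): Middle of the top of the 14 x 14 mm, 8 mm tall square post filling the pocket's (+x, +y) corner, where the block's notch belongs; with it the block goes in only wells up and one way round.
- other_center (a point): Centre of a second, identical loose block, already seated wells up in the tray's other pocket, 84 mm from the empty pocket along the pocket's -y. Leave it there.
- mat_top (a point): Centre of the top of the fixed black rubber drip mat, 200 x 200 mm, 4 mm thick, level; the block starts on it, and it is flat and firm enough to stand the block on its end.
- dish: A small loose glass dish, 48 mm across and 12 mm tall, at one edge of the drip mat. Bystander; origin at the centre of its underside.
- wash_bottle: White bottle, 66 mm across, 160 mm tall, to the left of the mat and tray. Bystander; origin at the centre of its underside.
- beaker: Glass beaker, 64 mm across, 85 mm tall, beyond the mat and tray. Bystander; origin at the centre of its underside.
- disc_head: Steel measuring disc, 50 mm across, with an upright shaft, 66 mm tall, beyond the mat and tray. Bystander; origin at the centre of its underside.
- cap: White screw cap lying between mat and tray, 44 mm across, 16 mm tall. Bystander; origin at the centre of its underside.
Not all that is in view belongs to the job. Leave any orange look-alike of the part that bears pocket alone.

How it is judged:
On the way:
1. the block has been turned wells up (angle between block_center's own z axis and vertical below 0.4 rad), for 0.2 s.
At the end, for the whole second after the job is handed in: The block lies wells up and at rest in the empty pocket: its centre within 4 mm of the pocket's centre sideways and less than 16.5 mm above the pocket floor, level within 0.08 rad and aligned with the pocket within 0.12 rad; the other block is still seated, within 6 mm of where it was (horizontal distance between block_center and pocket below 0.004 m and z of block_center in the frame of pocket below 0.0165 m and angle between block_center's own z axis and vertical below 0.08 rad and angle between the x axis of block_center and the x axis of pocket, either way round below 0.12 rad and linear speed of block below 0.01 m/s and distance of other_center from where it was at the start of the episode below 0.006 m); the robot touches nothing.
It fails at once if the block is dropped or topples (faster than 0.5 m/s while the fingers do not touch it) (contact force between block and the fingers below 0.01 N and linear speed of block above 0.5 m/s).
It fails at once if the other block is pulled or pushed out of its pocket (more than 15 mm) (distance of other_center from where it was at the start of the episode above 0.015 m).
It fails at once if the dish, the cap, the bottle, the beaker or the disc is pushed more than 30 mm or tipped over (distance of any of dish, cap, wash_bottle, beaker, disc_head from where it was at the start of the episode above 0.03 m or angle between any of wash_bottle, beaker, disc_head's own z axis and vertical above 0.6 rad).
It also fails if it takes over 72 s, if anything falls off the work surface, if the arm or the gripper's body presses on something with over 40 N, if the wrist force passes 120 N, or if a joint passes its speed limit or range.

## Working session

There is one attempt and no reset: what is moved stays moved. The work goes in short steps, Python scripts to look and compute and a shell command to move; the robot and the scene stay as the last step left them, time stands still between calls to the robot, and variables do not carry over. Pictures are saved under pics/ and viewed, on a budget of 10 in all, crops included, one or two more only if the job needs it, and the job is handed in when it is done.

```bash
mkdir -p pics; ls; cat > h.py <<'E'
import numpy as np, cv2
from scipy.spatial.transform import Rotation as R
from rig import env
def Rm(a):
    a=np.asarray(a,float)
    return a if a.shape==(3,3) else R.from_quat(a[[1,2,3,0]]).as_matrix()
def cloud(c):
    K=c["K"];z=c["z_map"];v,u=np.mgrid[:480,:640]
    p=np.stack([(u-K[0,2])/K[0,0]*z,(v-K[1,2])/K[1,1]*z,z],-1)
    P=p@Rm(c["attitude"]).T+np.array(c["xyz"]); P[z==0]=np.nan
    return P
def save(n,im): cv2.imwrite("pics/"+n,cv2.cvtColor(im,cv2.COLOR_RGB2BGR))
E
python3 - <<'E'
from h import *
a=env.capture("scene");b=env.capture("side")
save("scene.png",a["image"]);save("side.png",b["image"])
for c,n in((a,"scene"),(b,"side")):
    P=cloud(c);print(n,c["xyz"],c["attitude"])
    for l in ["block_center","pocket","mat_top","dish","cap","wash_bottle","beaker","disc_head"]:
        for d in env.trace(c,l)[:4]:
            m=d["region"];q=P[m];q=q[~np.isnan(q[:,0])]
            print(l,round(d["confidence"],2),np.round(d["extent"]),np.round(np.median(q,0),3) if len(q) else "")
E
```

```text
pics
scene [1.51436867 0.48843882 0.88666796] [-0.22729721  0.47875019  0.75693713 -0.38233547]
block_center 0.84 [382. 270.  19.  29.] [0.562 0.148 0.031]
pocket 0.97 [265. 180.  72.  30.] [ 0.315 -0.267  0.008]
pocket 0.74 [184. 184.  66.  42.] [ 0.419 -0.46   0.007]
pocket 0.6 [240. 233.  78.  44.] [ 0.543 -0.19   0.009]
mat_top 0.91 [394. 280. 128.  85.] [0.555 0.183 0.004]
dish 0.8 [418. 295.  20.  16.] [0.58  0.241 0.011]
cap 0.68 [241. 233.  79.  43.] [ 0.543 -0.191  0.008]
cap 0.6 [339. 230.  18.  15.] [0.449 0.003 0.015]
cap 0.53 [509. 294.  44.  81.] [0.598 0.417 0.082]
wash_bottle 0.86 [508. 295.  41.  79.] [0.598 0.416 0.087]
beaker 0.66 [284. 314.  32.  49.] [0.787 0.041 0.059]
beaker 0.25 [241. 232.  81.  43.] [ 0.542 -0.19   0.008]
disc_head 0.85 [234. 305.  21.  33.] [ 0.782 -0.073  0.01 ]
side [ 0.36522401 -1.00400357  0.64719459] [-0.49287769  0.8658562  -0.06991533  0.04976419]
block_center 0.53 [310. 217.  25.  21.] [0.544 0.128 0.026]
pocket 0.85 [328. 295.  50.  46.] [ 0.534 -0.211  0.009]
pocket 0.77 [288. 392.  70.  78.] [ 0.418 -0.482  0.005]
pocket 0.15 [310. 217.  26.  21.] [0.543 0.129 0.027]
mat_top 0.64 [309. 217.  68.  32.] [0.536 0.153 0.004]
cap 0.54 [280. 249.  15.  12.] [ 0.444 -0.013  0.015]
wash_bottle 0.62 [306. 163.  24.  49.] [0.575 0.388 0.077]
beaker 0.55 [395. 220.  17.  32.] [0.773 0.015 0.06 ]
disc_head 0.84 [406. 247.  16.  28.] [ 0.774 -0.088  0.011]
```

View pics/scene.png

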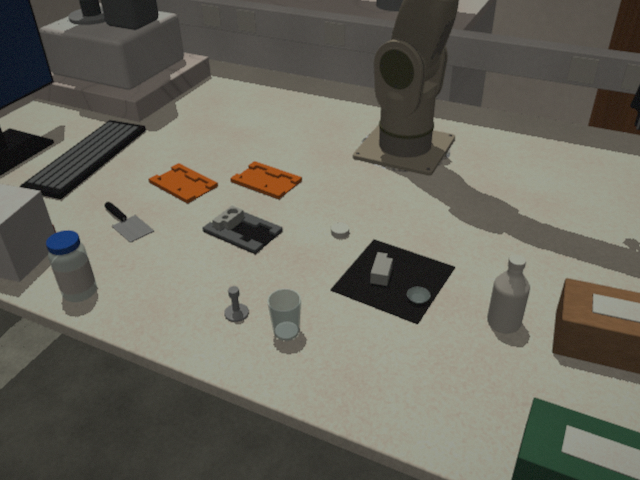

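View pics/side.png

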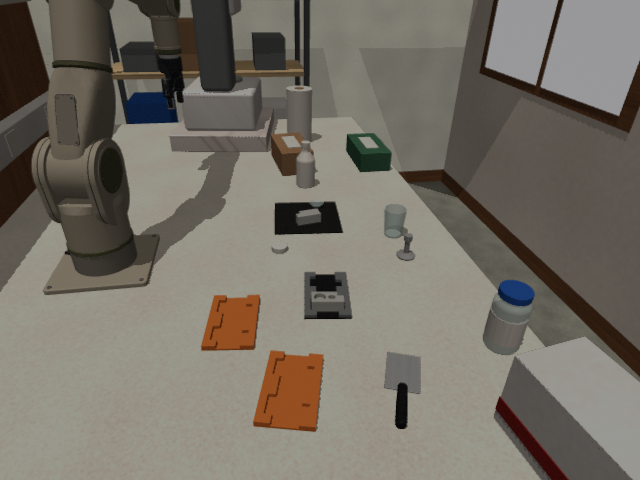

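Candidates for the pocket: the grey tray at scene (242,229) and the orange look-alikes at (183,183) and (266,180). I choose the grey tray. Candidates for the block: the loose one on the mat at (381,269), and the seated one in the tray at about (228,216). I choose the one on the mat. Next I move closer, to a point between the two, for a wrist-camera look.

```bash
python3 -m creep '[[0,0,0,10,-10,50,100],[0,0,0,35,-35,40,100],[0,0,0,38,-42,30,100],[0,0,0,38,-42,20,100],[0,0,0,38,-42,0,100]]' && python3 -m creep '[[0,0,0,38,-42,0,100],[0,0,0,38,-42,0,100],[0,0,0,38,-42,0,100],[0,0,0,38,-42,0,100],[0,0,0,38,-42,0,100]]' && python3 -m creep '[[0,0,0,35,-45,0,100],[0,0,0,0,-40,0,100],[0,0,0,0,-30,0,100],[0,0,0,0,0,0,100]]'
python3 - <<'E'
from h import *
s=env.get_state();print(s)
a=env.capture("scene");P=cloud(a)
for l,lo,hi in (("block_center",.027,.04),("pocket",.010,.016),("mat_top",.002,.006)):
  for d in env.trace(a,l):
    q=P[d["region"]];q=q[~np.isnan(q[:,0])];t=q[(q[:,2]>lo)&(q[:,2]<hi)]
    if len(t)>20:
        r=cv2.minAreaRect((t[:,:2]*1000).astype(np.float32));print(l,d["confidence"],len(t),r,np.percentile(t[:,2],[5,50,95]))
w=env.capture("wrist");print(w["K"],w["xyz"],w["attitude"]);save("w1.png",w["image"])
for l in ["block_center","notch","pocket","post"]:
    for d in env.look_for(w,l)[:3]: print(l,d)
E
```

```text
time: 1.52
eef_pos: [0.3036, 0.4378, 0.3335]
ee_rot: [0.001, 0.117, 0.993, 0.002]
force: [1.1, 0.1, 0.2]
width: 0.996
time: 2.15
eef_pos: [0.4932, 0.2272, 0.3318]
ee_rot: [0.0, 0.117, 0.993, 0.0]
force: [0.5, 0.5, -0.1]
width: 0.997
time: 2.65
eef_pos: [0.5276, 0.1109, 0.332]
ee_rot: [0.0, 0.119, 0.993, 0.0]
force: [-0.1, 0.4, 0.2]
width: 1.002
{'time': 2.65, 'joints': array([-0.67367192,  0.09596458,  0.42002109,  1.46699144, -0.03903662,
        1.58595222,  1.07652303]), 'qd': array([-0.03262526,  0.01881057, -0.0490382 , -0.01223159, -0.01919302,
       -0.00148428, -0.02530311]), 'effort': array([  1.45724315, -42.89487362,   3.0802647 , -39.62819338,
         0.304603  ,   0.05805653,   0.45206686]), 'eef_pos': array([0.52756156, 0.11085301, 0.33203627]), 'ee_rot': array([4.59930839e-04, 1.18857469e-01, 9.92911208e-01, 1.53821667e-04]), 'force': array([-0.0970118 ,  0.37953965,  0.16278989]), 'ft_torque': array([0.03300918, 0.00468405, 0.03305533]), 'width': 1.0015019229650106}
block_center 0.72 374 ((542.682861328125, 145.1123046875), (78.03638458251953, 36.39408874511719), 9.
[... 916 characters left out ...]
.           1.        ]] [0.44417483 0.13400026 0.51194215] [0.13107006 0.7732876  0.61167579 0.10343917]
block_center {'extent': [341.9, 192.6, 44.5, 55.6], 'confidence': 0.62}
block_center {'extent': [239.8, 360.3, 28.7, 39.2], 'confidence': 0.46}
notch {'extent': [342.1, 193.4, 41.9, 53.1], 'confidence': 0.72}
pocket {'extent': [56.4, 121.8, 81.2, 84.3], 'confidence': 0.91}
pocket {'extent': [118.7, 236.0, 97.6, 71.7], 'confidence': 0.69}
pocket {'extent': [17.4, 213.3, 34.1, 57.8], 'confidence': 0.55}
post {'extent': [53.5, 121.5, 80.2, 83.4], 'confidence': 0.77}
post {'extent': [17.6, 213.3, 33.8, 58.0], 'confidence': 0.72}
post {'extent': [120.0, 237.8, 93.8, 69.3], 'confidence': 0.57}
```

View pics/w1.png

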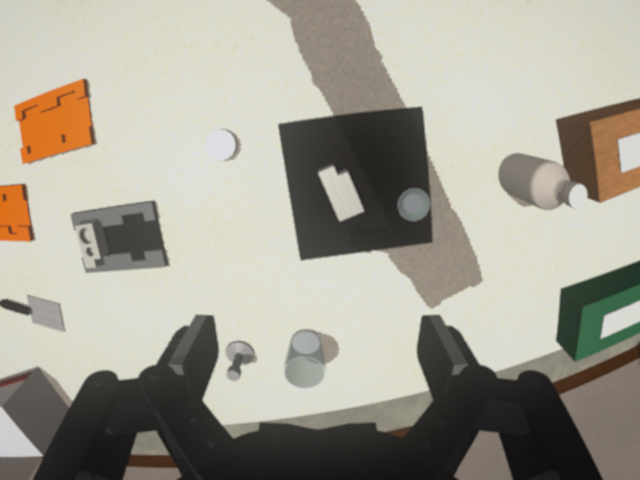

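The wrist view shows the block upside down on the mat at (341,193), with its notch at the top end; the tray is at (118,237). I'll rectify both into top-down crops.

```bash
cat >> h.py <<'E'
def wcloud(w):
    K=w["K"];z=w["z_map"];v,u=np.mgrid[:480,:640]
    x=(u-K[0,2])/K[0,0];y=(v-K[1,2])/K[1,1];r=np.hypot(x,y)+1e-9
    t=np.tan(r)/r; p=np.stack([x*t*z,y*t*z,z],-1)
    P=p@Rm(w["attitude"]).T+np.array(w["xyz"]);P[(z==0)|(r>1.4)]=np.nan
    return P
def ortho(w,x0,y0,zz,half,n=400):
    # image: up=+x world, left=+y world
    i=np.arange(n);s=2*half/n
    X=(x0+half-(i+.5)*s)[:,None]+0*i[None];Y=(y0+half-(i+.5)*s)[None]+0*i[:,None]
    p=(np.stack([X,Y,0*X+zz],-1)-w["xyz"])@Rm(w["attitude"])
    r=np.hypot(p[...,0],p[...,1]);th=np.arctan2(r,p[...,2]);K=w["K"]
    return cv2.remap(w["image"],(K[0,2]+K[0,0]*th*p[...,0]/r).astype(np.float32),(K[1,2]+K[1,1]*th*p[...,1]/r).astype(np.float32),cv2.INTER_CUBIC)
def rect(P,x0,y0,rad,lo,hi):
    q=P[~np.isnan(P[...,0])];q=q[(np.hypot(q[:,0]-x0,q[:,1]-y0)<rad)&(q[:,2]>lo)&(q[:,2]<hi)]
    return len(q),q[:,:2].mean(0),np.median(q[:,2]),cv2.minAreaRect((q[:,:2]*1000).astype(np.float32))
E
python3 - <<'E'
from h import *
w=env.capture("wrist");P=wcloud(w)
print("block",rect(P,.543,.145,.055,.024,.045));print("tray",rect(P,.532,-.213,.13,.009,.0155));print("other",rect(P,.532,-.213,.13,.022,.045))
for n,x,y,r in(("cap",.449,0,.04),("dish",.58,.24,.04)): print(n,rect(P,x,y,r,.008,.03))
save("o1.png",np.hstack([ortho(w,.543,.145,.032,.06),ortho(w,.532,-.213,.012,.1)]))
E
```

```text
block (1364, array([0.54510025, 0.14163084]), np.float64(0.03164719572755639), ((544.048095703125, 142.40907287597656), (73.43846893310547, 37.16139221191406), 10.13931655883789))
tray (2275, array([ 0.53332145, -0.20628991]), np.float64(0.012008073001900155), ((533.4894409179688, -215.95042419433594), (162.01605224609375, 105.27723693847656), 81.62124633789062))
other (755, array([ 0.52632701, -0.25579423]), np.float64(0.031534333137462844), ((527.495849609375, -257.2643737792969), (38.80110549926758, 72.50347137451172), 80.75265502929688))
cap (794, array([ 0.44411748, -0.00064812]), np.float64(0.015648849655661656), ((444.1974792480469, -1.649374008178711), (42.16999816894531, 42.73592758178711), 76.32864379882812))
dish (508, array([0.58860544, 0.24039389]), np.float64(0.012051914705219158), ((586.4130249023438, 238.8331756591797), (46.104576110839844, 45.065467834472656), 74.62344360351562))
```

View pics/o1.png

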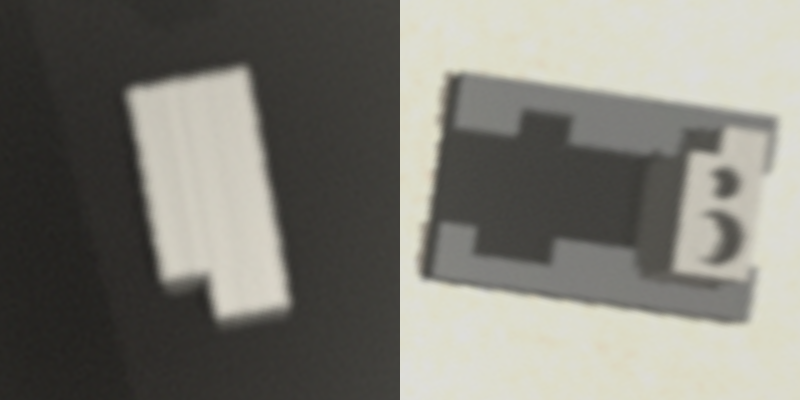

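The ortho crop confirms the choice. The plain face of the block is up, and its notch (190,275) is at the end nearest the base, on the +y side. In the grey tray the post is at about (500,125), which agrees with the network and the depth fit.

Plan:
1. Grasp with the tool tilted outward.
2. Rotate the block about its own y axis to stand it on its full end.
3. Regrasp from the wells side.
4. Rotate 90° more and place it.

First, a free-air test of the yaw and the inward tilt.

```bash
python3 -m creep '[[0,0,7.93,4,10,-20,65],[0,0,7.93,4,10,-20,65],[0,0,7.93,4,10,-20,65],[0,0,0,0,0,-20,65],[0,0,0,0,0,-20,65]]' && python3 -m creep '[[-1.75,9.85,0,0,0,-15,65],[-1.75,9.85,0,0,0,-15,65],[-1.75,9.85,0,0,0,-10,65],[-1.75,9.85,0,0,0,-10,65],[-1.75,9.85,0,0,0,0,65]]' && python3 -m creep '[[-1.75,9.85,0,0,0,0,65],[0,0,0,0,0,0,65]]'
python3 - <<'E'
from h import *
s=env.get_state();print(s["joints"].round(3),s["eef_pos"]);M=Rm(s["ee_rot"]);print(M.round(3))
E
```

```text
time: 3.78
eef_pos: [0.5392, 0.1439, 0.2307]
ee_rot: [-0.0, -0.091, 0.996, -0.0]
force: [0.2, 0.4, 0.4]
width: 0.65
time: 4.4
eef_pos: [0.5424, 0.1517, 0.195]
ee_rot: [-0.322, -0.093, 0.942, -0.018]
force: [1.0, -0.5, -1.8]
width: 0.648
time: 4.65
eef_pos: [0.5481, 0.1474, 0.2349]
ee_rot: [-0.291, -0.078, 0.953, -0.004]
force: [-0.3, -0.7, 0.6]
width: 0.649
[-0.354  0.703  0.15   0.979 -0.181  2.052  1.488] [0.54805822 0.1474401  0.23486513]
[[-0.818 -0.151 -0.555]
 [-0.146  0.988 -0.053]
 [ 0.556  0.037 -0.83 ]]
```

Inward tilt stops at about 35° (joint 6 is at its range), so the standing step will use sideways tilts via joint 5. I'll write a helper that works out the deltas and then go to the pre-grasp.

```bash
cat >> h.py <<'E'
def goal(psi,tilt,beta):
    p,b=np.radians([psi,beta]);x=np.array([np.cos(p),np.sin(p),0]);z=np.array([0,0,-1.]);
    D=np.stack([x,np.cross(z,x),z],1)
    return R.from_rotvec(np.radians(tilt)*np.array([np.sin(b),-np.cos(b),0])).as_matrix()@D
def delta(pos,psi,tilt,beta,back=0):
    s=env.get_state();M=Rm(s["ee_rot"]);G=goal(psi,tilt,beta)
    rv=np.degrees(R.from_matrix(G@M.T).as_rotvec());t=(np.array(pos)-back*G[:,2]-s["eef_pos"])*1000
    print("rot",rv.round(1),np.linalg.norm(rv).round(1),"shift",t.round(1),"q",s["joints"].round(2),"w",s["width"].round(3))
E
python3 -c "
from h import *
delta([.549,.144,.008],190.1,25,10.1,.08)"
```

```text
Traceback (most recent call last):
  File "h.py", line 36, in delta
    print("rot",rv.round(1),np.linalg.norm(rv).round(1),"shift",t.round(1),"q",s["joints"].round(2),"w",s["width"].round(3))
                                                                                                        ^^^^^^^^^^^^^^^^
AttributeError: 'float' object has no attribute 'round'
```

```bash
sed -i 's/s\["width"\].round(3)/round(float(s["width"]),3)/' h.py
python3 -c "
from h import *
delta([.549,.144,.008],190.1,25,10.1,.08)"
```

```text
rot [  7.7 -58.3   0.2] 58.8 shift [ -32.3   -9.4 -154.4] q [-0.35  0.7   0.15  0.98 -0.18  2.05  1.49] w 0.649
```

```bash
python3 -m creep '[[1.3,-9.7,0,-5,-2,-5,65],[1.3,-9.7,0,-5,-2,-15,65],[1.3,-9.7,0,-5,-2,-30,65],[1.3,-9.7,0,-5,-1,-35,65],[1.3,-9.7,0,-6,-1,-35,65]]' && python3 -m creep '[[1.2,-9.8,0,-6,-1,-34,65],[0,0,0,0,0,0,65],[0,0,0,0,0,0,65]]'
python3 - <<'E'
from h import *
delta([.549,.144,.008],190.1,25,10.1,.0)
w=env.capture("wrist");P=wcloud(w);print("block",rect(P,.543,.145,.055,.024,.045))
save("w2.png",w["image"])
E
```

```text
time: 5.28
eef_pos: [0.5204, 0.1418, 0.1124]
ee_rot: [0.132, -0.087, 0.987, 0.016]
force: [0.5, 0.2, -1.1]
width: 0.651
time: 5.65
eef_pos: [0.5156, 0.1405, 0.0806]
ee_rot: [0.21, -0.086, 0.974, 0.018]
force: [1.4, 0.2, 1.4]
width: 0.65
rot [ 0.2 -0.7 -0. ] 0.7 shift [ 33.4   3.5 -72.6] q [-0.49 -0.07  0.06  2.24  0.2   0.57  1.17] w 0.65
block (4003, array([0.53954383, 0.14085222]), np.float64(0.031727439466671364), ((543.0519409179688, 142.33206176757812), (73.62226104736328, 36.017982482910156), 10.691180229187012))
```

View pics/w2.png

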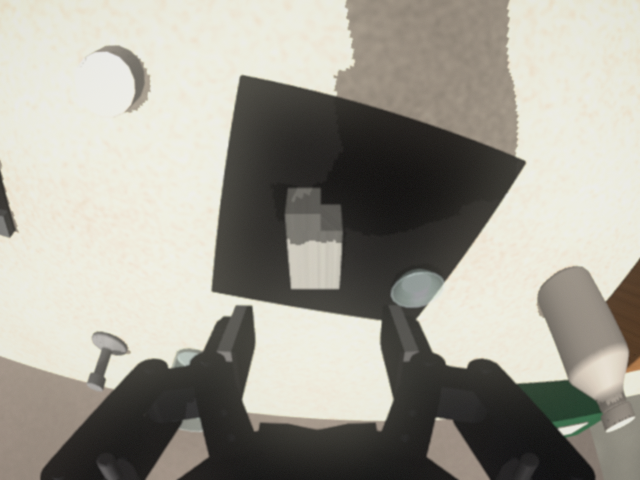

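The wrist view shows the block (315,238) centred between the open fingers (238 and 400), with the dish at (417,289) clear. Descending along the tool axis and closing.

```bash
python3 -m creep '[[0,0,0,9,1,-20,65],[0,0,0,9,1,-20,65],[0,0,0,8,0.5,-16,65],[0,0,0,6,0.3,-13,65],[0,-0.7,0,0.5,0,-3,65]]' && python3 -m creep '[[0,0,0,0,0,0,65],[0,0,0,0,0,0,0],[0,0,0,0,0,0,0],[0,0,0,0,0,0,0],[0,0,0,0,0,0,0]]' && python3 -m creep '[[0,0,0,0,0,0,0],[0,0,0,0,0,10,0],[0,0,0,0,0,20,0],[0,0,0,0,0,30,0],[0,0,0,0,0,0,0]]'
python3 - <<'E'
from h import *
delta([.49,.10,.13],100,65,100)
E
```

```text
time: 6.32
eef_pos: [0.549, 0.1432, 0.0079]
ee_rot: [0.216, -0.086, 0.972, 0.017]
force: [-0.2, 1.2, -0.3]
width: 0.652
time: 6.95
eef_pos: [0.5476, 0.1431, 0.0079]
ee_rot: [0.216, -0.086, 0.972, 0.017]
force: [0.1, -0.3, 0.1]
width: 0.004
time: 7.58
eef_pos: [0.5493, 0.1439, 0.0711]
ee_rot: [0.218, -0.086, 0.972, 0.018]
force: [0.3, -0.4, 0.3]
width: 0.001
rot [ 56.4  80.5 -69.3] 120.3 shift [-59.3 -43.9  58.9] q [-0.48  0.02  0.08  2.19  0.2   0.51  1.19] w 0.001
```

The gripper shut completely, so the block isn't held. I'll look.

```bash
python3 - <<'E'
from h import *
w=env.capture("wrist");P=wcloud(w)
for lo in (.024,): print("block",rect(P,.543,.145,.08,lo,.045))
a=env.capture("scene");Q=cloud(a)
print(rect(Q,.543,.145,.06,.027,.04))
c=a["image"][200:330,320:460];save("s2.png",np.hstack([cv2.resize(c,(400,371)),cv2.resize(w["image"],(400,371))]))
E
```

```text
block (5392, array([0.53960949, 0.14091972]), np.float64(0.03169938370322188), ((542.96875, 142.64955139160156), (73.66345977783203, 36.20237731933594), 10.156113624572754))
(379, array([0.54871002, 0.1454975 ]), np.float64(0.032369320450068795), ((546.6835327148438, 145.79244995117188), (79.9447250366211, 36.4808349609375), 9.78724479675293))
```

View pics/s2.png

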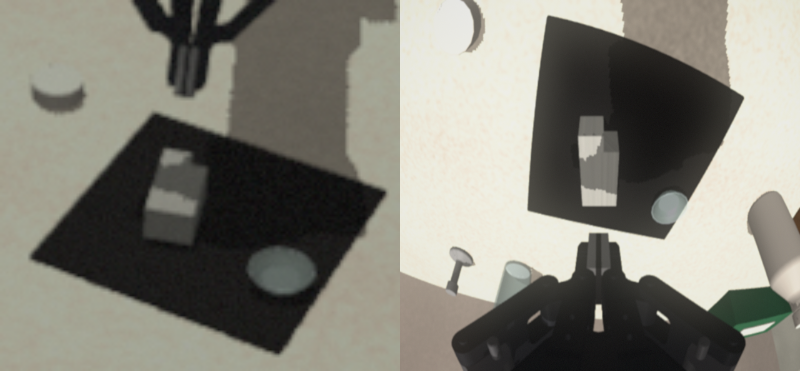

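```bash
python3 - <<'E'
from h import *
s=env.get_state();T=np.array(s["eef_pos"]);M=Rm(s["ee_rot"]);print("TCP",T,"z",M[:,2].round(3),"x",M[:,0].round(3))
a=env.capture("scene");Q=cloud(a);w=env.capture("wrist");P=wcloud(w)
print("cam off in tool",(M.T@(np.array(w["xyz"])-T)).round(3), (M.T@Rm(w["attitude"])).round(2))
p=(T-a["xyz"])@Rm(a["attitude"]);K=a["K"];print("TCP px scene",p[:2]/p[2]*K[0,0]+K[:2,2])
for n,X in(("scene",Q),("wrist",P)):
    L=(X-T)@M; m=(abs(L[...,0])<.03)&(abs(L[...,1])<.02)&(L[...,2]>-.15)&(L[...,2]<.06)&(X[...,2]>.038)
    q=L[m];w_=X[m];print(n,len(q),"max tool z",np.sort(q[:,2])[-5:].round(3) if len(q) else "", "mean tip",q[q[:,2]>q[:,2].max()-.01].mean(0).round(3) if len(q) else "")
E
```

```text
TCP [0.54763722 0.14317795 0.06826638] z [ 0.417  0.071 -0.906] x [-0.892 -0.16  -0.423]
cam off in tool [ 0.086 -0.    -0.18 ] [[ 0.   -0.94 -0.33]
 [ 1.    0.   -0.  ]
 [ 0.   -0.33  0.94]]
TCP px scene [380.71150332 250.7997162 ]
scene 864 max tool z [-0.04  -0.04  -0.04  -0.04  -0.039] mean tip [-0.008  0.003 -0.045]
wrist 20872 max tool z [-0.041 -0.041 -0.04  -0.04  -0.04 ] mean tip [ 0.011 -0.001 -0.046]
```

Both cameras put the real fingertips 40 mm behind the reported TCP, so the fingers closed above the block without touching it. I'll correct for that 40 mm in the helper and redo the grasp.

```bash
sed -i 's/t=(np.array(pos)-back\*G\[:,2\]-s\["eef_pos"\])\*1000/t=(np.array(pos)+(.04-back)*G[:,2]-s["eef_pos"])*1000/' h.py
python3 -m creep '[[0,0,0,0,0,0,65],[0,0,0,0,0,0,65],[0,0,0,0,0,0,65],[0,0,0,0,0,0,65]]'
python3 -c "
from h import *
delta([.5485,.1433,.008],190.1,25,10.1)"
```

```text
time: 8.28
eef_pos: [0.5475, 0.1431, 0.0677]
ee_rot: [0.216, -0.086, 0.972, 0.017]
force: [0.3, 0.0, 1.0]
width: 0.654
rot [ 0.2  0.  -0. ] 0.2 shift [ 17.7   3.2 -95.9] q [-0.48  0.02  0.08  2.19  0.2   0.51  1.19] w 0.654
```

```bash
python3 -m creep '[[0,0,0,5,1,-25,65],[0,0,0,5,1,-25,65],[0,0,0,4,0.6,-22,65],[0,0,0,3,0.6,-16,65],[0,0,0,0.7,0,-8,65]]' && python3 -m creep '[[0,0,0,0,0,0,65],[0,0,0,0,0,0,0],[0,0,0,0,0,0,0],[0,0,0,0,0,0,0],[0,0,0,0,0,0,0]]' && python3 -m creep '[[0,0,0,0,0,0,0],[0,0,0,0,0,0,0]]'
python3 -c "
from h import *
delta([.5485,.1433,.008],190.1,25,10.1)"
```

```text
time: 8.9
eef_pos: [0.565, 0.1461, -0.0291]
ee_rot: [0.215, -0.086, 0.973, 0.017]
force: [0.2, -0.4, 0.8]
width: 0.648
time: 9.52
eef_pos: [0.5658, 0.1465, -0.0272]
ee_rot: [0.217, -0.086, 0.972, 0.017]
force: [-3.9, -1.4, 7.4]
width: 0.415
time: 9.78
eef_pos: [0.5658, 0.1465, -0.0273]
ee_rot: [0.217, -0.086, 0.972, 0.017]
force: [-3.6, -1.3, 7.7]
width: 0.411
rot [0.2 0.1 0. ] 0.2 shift [-0.6 -0.3 -1. ] q [-0.49  0.24  0.11  2.21  0.26  0.28  1.12] w 0.411
```

Held: the opening of 0.411 is about 35 mm. Lift, then yaw −90°.

```bash
python3 -m creep '[[0,0,0,0,0,10,0],[0,0,0,0,0,30,0],[0,0,0,0,0,40,0],[0,0,0,0,0,40,0],[0,0,0,0,0,20,0]]' && python3 -m creep '[[0,0,-10,-10,-6,0,0],[0,0,-10,-10,-6,0,0],[0,0,-10,-10,-6,0,0],[0,0,-10,-10,-6,0,0],[0,0,-10,0,0,0,0]]' && python3 -m creep '[[0,0,-10,0,0,0,0],[0,0,-10,0,0,0,0],[0,0,-10,0,0,0,0],[0,0,-10,0,0,0,0],[0,0,0,0,0,0,0]]'
cat >> h.py <<'E'
OFF=np.array([-.0019,0,.0108])  # tip minus block centre, tool frame, grasp 1
def dblock(c,psi,tilt,beta,off=None): delta(np.array(c)+goal(psi,tilt,beta)@(OFF if off is None else off),psi,tilt,beta)
E
python3 -c "
from h import *
dblock([.49,.10,.12],100,65,100)"
```

```text
time: 10.4
eef_pos: [0.5658, 0.1465, 0.1149]
ee_rot: [0.217, -0.086, 0.972, 0.018]
force: [0.9, 0.5, -2.1]
width: 0.409
time: 11.02
eef_pos: [0.526, 0.1235, 0.1119]
ee_rot: [0.203, 0.317, 0.924, -0.072]
force: [1.2, -0.1, -2.1]
width: 0.412
time: 11.65
eef_pos: [0.5274, 0.124, 0.1112]
ee_rot: [0.166, 0.612, 0.761, -0.136]
force: [0.4, -0.2, -1.8]
width: 0.41
rot [88.1 17.3 -2.1] 89.8 shift [-45.3  20.5 -14.4] q [-0.6   0.3   0.    1.76  0.42  1.28 -0.54] w 0.41
```

```bash
python3 -m creep '[[0,0,0,0,0,40,0],[9.8,1.9,-0.2,-5,2,5,0],[9.8,1.9,-0.2,-5,2,0,0],[9.8,1.9,-0.2,-5,2,0,0],[9.8,1.9,-0.2,-5,2,0,0]]' && python3 -m creep '[[9.8,1.9,-0.2,-5,2,0,0],[9.8,1.9,-0.2,-5,3,0,0],[9.8,1.9,-0.3,-5,3,0,0],[9.8,1.9,-0.3,-5,3,0,0],[9.7,1.9,-0.3,-5,2,0,0]]' && python3 -m creep '[[0,0,0,0,0,0,0]]'
python3 -c "
from h import *
dblock([.49,.10,.06],100,65,100)
a=env.capture('scene');save('s3.png',np.hstack([cv2.resize(a['image'][140:320,280:480],(400,360)),cv2.resize(env.capture('side')['image'][120:260,220:400],(400,311))[:,:].copy() if 0 else cv2.resize(env.capture('side')['image'][80:260,220:420],(400,360))]))"
```

```text
time: 12.28
eef_pos: [0.5068, 0.1318, 0.1577]
ee_rot: [-0.099, 0.625, 0.769, 0.09]
force: [-0.1, -0.5, -3.1]
width: 0.416
time: 12.9
eef_pos: [0.4818, 0.1443, 0.157]
ee_rot: [-0.409, 0.541, 0.646, 0.35]
force: [-0.7, 0.7, -2.0]
width: 0.41
time: 13.02
eef_pos: [0.4804, 0.1434, 0.1533]
ee_rot: [-0.41, 0.545, 0.645, 0.346]
force: [0.5, -0.1, -2.5]
width: 0.412
rot [ 0.1 -0.   0.4] 0.4 shift [   1.7    1.1 -116.5] q [ 0.16  0.5   0.13  1.83 -1.    1.6   0.88] w 0.412
```

View pics/s3.png

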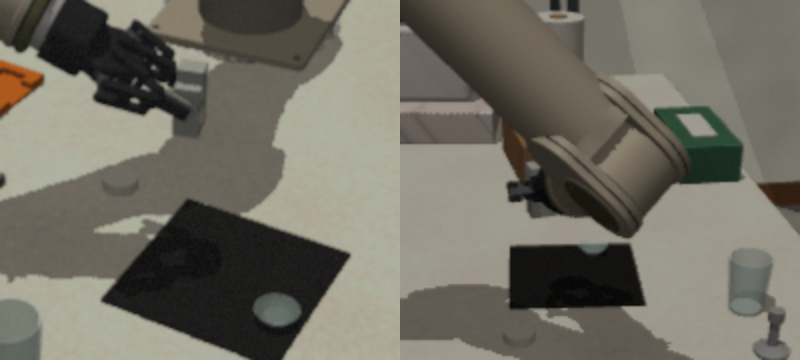

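The scene crop shows the block (190,95) upright in the tilted gripper, with the wells facing away from the tool. Lowering in stages.

```bash
python3 -m creep '[[0,0,0,1,0.5,-30,0],[0,0,0,0.7,0.6,-30,0],[0,0,0,0,0,-30,0],[0,0,0,0,0,-20,0],[0,0,0,0,0,-8,0]]' && python3 -m creep '[[0,0,0,0,0,-8,0],[0,0,0,0,0,0,0]]'
python3 -c "
from h import *
dblock([.49,.10,.04],100,65,100)
b=env.capture('side');P=cloud(b)
for c in (b,env.capture('scene')):
  P=cloud(c);q=P[~np.isnan(P[...,0])];q=q[(np.hypot(q[:,0]-.49,q[:,1]-.10)<.03)]; print(len(q),np.histogram(q[:,2],np.arange(-.005,.1,.005)))"
```

```text
time: 13.75
eef_pos: [0.4839, 0.1466, 0.0385]
ee_rot: [-0.409, 0.542, 0.647, 0.347]
force: [-0.1, -0.2, -1.8]
width: 0.407
time: 14.0
eef_pos: [0.4838, 0.146, 0.0304]
ee_rot: [-0.409, 0.543, 0.646, 0.347]
force: [-0.3, 0.2, -1.9]
width: 0.411
rot [0.1 0.2 0.2] 0.3 shift [ -1.6  -1.5 -13.6] q [ 0.17  0.72  0.11  1.82 -1.03  1.48  1.06] w 0.411
218 (array([ 8, 99, 15,  1, 10, 10, 13,  6,  1,  0,  0,  0,  1,  3,  3,  3, 10,
        9, 25,  1]), array([-0.005,  0.   ,  0.005,  0.01 ,  0.015,  0.02 ,  0.025,  0.03 ,
        0.035,  0.04 ,  0.045,  0.05 ,  0.055,  0.06 ,  0.065,  0.07 ,
        0.075,  0.08 ,  0.085,  0.09 ,  0.095]))
795 (array([  9, 144,  67,   1,  18,  28,  32,  23,  18,  10,  14,  16,  30,
        48,  40,  72,  59,  28,  71,  27]), array([-0.005,  0.   ,  0.005,  0.01 ,  0.015,  0.02 ,  0.025,  0.03 ,
        0.035,  0.04 ,  0.045,  0.05 ,  0.055,  0.06 ,  0.065,  0.07 ,
        0.075,  0.08 ,  0.085,  0.09 ,  0.095]))
```

```bash
python3 -m creep '[[0,0,0,0,0,-7,0],[0,0,0,0,0,-3,0],[0,0,0,0,0,0,0]]' && python3 -m creep '[[0,0,0,0,0,-1.5,0],[0,0,0,0,0,0,0]]'&& python3 -m creep '[[0,0,0,0,0,-1.5,0],[0,0,0,0,0,0,0]]'
```

```text
time: 14.48
eef_pos: [0.4834, 0.146, 0.02]
ee_rot: [-0.41, 0.543, 0.646, 0.347]
force: [-0.9, -0.5, -2.4]
width: 0.414
time: 14.72
eef_pos: [0.4836, 0.146, 0.0187]
ee_rot: [-0.41, 0.543, 0.646, 0.347]
force: [-0.0, 0.5, -2.0]
width: 0.411
time: 14.98
eef_pos: [0.4838, 0.146, 0.0182]
ee_rot: [-0.41, 0.543, 0.646, 0.348]
force: [-1.8, -3.5, 5.0]
width: 0.409
```

Contact: the vertical force went from −2 to +5 N. Release and retreat along the tool axis.

```bash
python3 -m creep '[[0,0,0,0,0,0,45],[0,0,0,0,0,0,50],[0,0,0,0,0,0,60],[0,0,0,0,0,0,65],[0,0,0,0,0,0,65]]' && python3 -m creep '[[0,0,0,1.6,-8.9,4.2,65],[0,0,0,3.1,-17.9,8.5,65],[0,0,0,4.7,-26.8,12.7,65],[0,0,0,4.7,-26.8,12.7,65],[0,0,0,3.1,-17.9,30,65]]'&& python3 -m creep '[[0,0,0,0,0,60,65],[0,0,0,0,0,60,65],[0,0,0,0,0,30,65],[0,0,0,0,0,0,65]]'
python3 -c "
from h import *
s=env.get_state();print(s['joints'].round(2))
w=env.capture('wrist');P=wcloud(w)
for c,X in (('w',P),('s',cloud(env.capture('scene')))): print(c,rect(X,.49,.10,.05,.066,.09))
"
```

```text
time: 15.6
eef_pos: [0.4836, 0.146, 0.0172]
ee_rot: [-0.41, 0.543, 0.646, 0.347]
force: [0.0, 0.4, -0.1]
width: 0.646
time: 16.23
eef_pos: [0.5008, 0.0449, 0.0855]
ee_rot: [-0.409, 0.544, 0.645, 0.347]
force: [1.1, -0.2, 0.6]
width: 0.654
time: 16.73
eef_pos: [0.5016, 0.0459, 0.2381]
ee_rot: [-0.407, 0.543, 0.647, 0.348]
force: [-0.3, -0.2, -1.0]
width: 0.651
[ 0.26  0.49  0.2   1.64 -0.94  1.82  0.81]
w (665, array([0.48506378, 0.0968087 ]), np.float64(0.07510609272628621), ((484.5943603515625, 98.92943572998047), (21.7695255279541, 29.462478637695312), 10.14538860321045))
s (131, array([0.48772112, 0.10272627]), np.float64(0.0758197789425471), ((485.5228271484375, 102.5050277709961), (28.982398986816406, 29.471961975097656), 17.62028694152832))
```

The block stands on its full end, centre about (0.4915, 0.100), top at 75.5 mm. Now I swing the tool over to the wells side.

```bash
python3 -c "
from h import *
delta([.4925,.0949,.1185],100,60,280,.1)"
```

```text
rot [-1.231e+02 -2.130e+01 -1.000e-01] 124.9 shift [-17.3  99.4 -86.8] q [ 0.26  0.5   0.2   1.64 -0.94  1.82  0.81] w 0.653
```

```bash
python3 -m creep '[[-10.3,-1.8,0,-1.4,8.3,0,65],[-10.3,-1.8,0,-1.4,8.3,0,65],[-10.3,-1.8,0,-1.4,8.3,0,65],[-10.3,-1.8,0,-1.4,8.3,0,65],[-10.3,-1.8,0,-1.4,8.3,0,65]]' && python3 -m creep '[[-10.3,-1.8,0,-1.4,8.3,0,65],[-10.3,-1.8,0,-1.4,8.3,0,65],[-10.3,-1.8,0,-1.4,8.3,0,65],[-10.3,-1.8,0,-1.4,8.3,0,65],[-10.3,-1.8,0,-1.4,8.3,0,65]]' && python3 -m creep '[[-10.3,-1.8,0,-1.4,8.3,0,65],[-9.8,-1.5,0,-1.4,8.3,0,65],[0,0,0,0,0,0,65]]'
python3 -c "
from h import *
delta([.4925,.0949,.1185],100,60,280,.1)"
```

```text
time: 17.45
eef_pos: [0.4941, 0.0884, 0.2354]
ee_rot: [-0.08, 0.64, 0.761, 0.071]
force: [-0.4, 0.5, -1.1]
width: 0.646
time: 18.08
eef_pos: [0.4871, 0.1308, 0.2354]
ee_rot: [0.263, 0.603, 0.72, -0.219]
force: [1.4, -0.3, -0.3]
width: 0.647
time: 18.45
eef_pos: [0.4826, 0.1487, 0.2308]
ee_rot: [0.383, 0.551, 0.666, -0.326]
force: [1.3, 0.2, -1.1]
width: 0.646
rot [ 0.5 -0.7 -0.4] 0.9 shift [  0.9  -2.6 -82.3] q [-0.78  0.49 -0.17  1.59  0.78  1.89 -0.86] w 0.646
```

```bash
python3 -m creep '[[0,0,0,0.9,-1,-40,65],[0.5,-0.7,-0.4,0,-1,-40,65],[0,0,0,0,-0.6,-40,65],[0,0,0,0,0,-35,65],[0,0,0,0,0,-7,65]]' && python3 -m creep '[[0,0,0,0,0,0,65],[0,0,0,0,0,0,65]]'
python3 -c "
from h import *
delta([.4925,.0949,.0385],100,60,280)
w=env.capture('wrist');P=wcloud(w);print(rect(P,.49,.10,.05,.066,.09))
save('w4.png',w['image'])"
```

```text
time: 19.08
eef_pos: [0.4848, 0.1429, 0.0724]
ee_rot: [0.382, 0.561, 0.661, -0.318]
force: [0.1, -1.2, 0.8]
width: 0.652
time: 19.32
eef_pos: [0.4856, 0.145, 0.0748]
ee_rot: [0.383, 0.562, 0.662, -0.316]
force: [-0.8, -0.3, 0.4]
width: 0.651
rot [-0.6  0.6  0.3] 0.9 shift [ 12.9 -84.2 -56.3] q [-0.78  0.68 -0.16  1.66  0.77  1.68 -1.06] w 0.651
(642, array([0.48199514, 0.11174483]), np.float64(0.07171379036791248), ((483.74267578125, 100.5143051147461), (21.713855743408203, 29.70920753479004), 9.31913948059082))
```

View pics/w4.png

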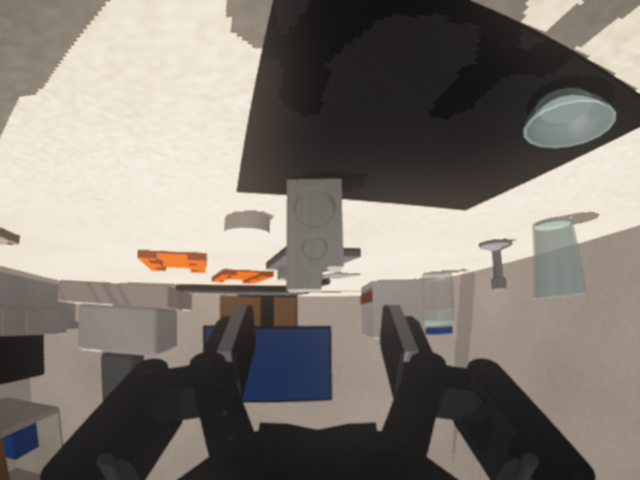

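The wrist view shows the standing block (314,235), wells facing the camera and the large well toward the mat. The fingers at 238 and 400 straddle it. Advancing and gripping.

```bash
python3 -m creep '[[-0.6,0.6,0.3,3,-19,-12.5,65],[0,0,0,3,-19,-12.5,65],[0,0,0,3,-19,-12.5,65],[0,0,0,2,-15,-10,65],[0,0,0,1,-8,-6,65]]' && python3 -m creep '[[0,0,0,0.5,-3,-2,65],[0,0,0,0,0,0,65],[0,0,0,0,0,0,65]]'
python3 -c "
from h import *
delta([.4920,.096,.0385],100,60,280)"
```

```text
time: 20.0
eef_pos: [0.4968, 0.0631, 0.0194]
ee_rot: [0.383, 0.556, 0.663, -0.323]
force: [0.4, 0.3, -0.1]
width: 0.65
time: 20.38
eef_pos: [0.4976, 0.0625, 0.018]
ee_rot: [0.383, 0.556, 0.664, -0.322]
force: [0.0, 0.4, 0.8]
width: 0.649
rot [ 0.1 -0.1 -0.1] 0.2 shift [ 0.4 -0.6  0.5] q [-0.7   0.71 -0.12  1.79  0.84  1.52 -1.09] w 0.649
```

```bash
python3 -m creep '[[0,0,0,0,0,0,55],[0,0,0,0,0,0,45],[0,0,0,0,0,0,0],[0,0,0,0,0,0,0],[0,0,0,0,0,0,0]]' && python3 -m creep '[[0,0,0,0,0,0,0],[0,0,0,0,0,4,0],[0,0,0,0,0,10,0],[0,0,0,0,0,20,0],[0,0,0,0,0,0,0]]'
python3 -c "
from h import *
delta([.45,-.02,.15],181.5,30,171.5)"
```

```text
time: 21.0
eef_pos: [0.4975, 0.062, 0.018]
ee_rot: [0.383, 0.556, 0.664, -0.322]
force: [-0.5, 3.2, 4.0]
width: 0.412
time: 21.62
eef_pos: [0.4982, 0.0622, 0.0536]
ee_rot: [0.384, 0.557, 0.663, -0.321]
force: [0.9, 0.0, -2.7]
width: 0.41
rot [65.2 71.5 65.8] 117.0 shift [-68.  -79.2  61.8] q [-0.7   0.64 -0.12  1.79  0.83  1.56 -1.05] w 0.41
```

```bash
python3 -m creep '[[0,0,0,0,0,30,0],[0,0,0,0,0,40,0],[0,0,0,0,0,40,0],[9.85,1.74,0,0,0,10,0],[9.85,1.74,0,0,0,10,0]]' && python3 -m creep '[[9.85,1.74,0,0,0,0,0],[9.85,1.74,0,0,0,0,0],[9.85,1.74,0,0,0,0,0],[9.85,1.74,0,0,0,0,0],[9.85,1.74,0,0,0,0,0]]' && python3 -m creep '[[9.85,1.74,0,0,0,0,0],[9.85,1.74,0,0,0,0,0],[0,0,0,0,0,0,0]]'
python3 -c "
from h import *
delta([.53,-.17,.13],171.5,30,171.5)"
```

```text
time: 22.25
eef_pos: [0.4975, 0.0627, 0.1824]
ee_rot: [0.261, 0.603, 0.721, -0.219]
force: [0.5, -0.7, -2.8]
width: 0.408
time: 22.88
eef_pos: [0.4977, 0.0615, 0.183]
ee_rot: [-0.067, 0.639, 0.764, 0.058]
force: [-0.8, 0.8, -2.9]
width: 0.412
time: 23.25
eef_pos: [0.4969, 0.0578, 0.1799]
ee_rot: [-0.199, 0.623, 0.738, 0.165]
force: [-0.6, 0.4, -1.7]
width: 0.407
rot [ 0.2 -0.1 71.8] 71.8 shift [  13.3 -224.8  -84.5] q [ 0.04  0.2   0.13  1.76 -0.52  1.4   0.49] w 0.407
```

Wells are now up (commanded). Next, yaw +71.8° while carrying to the tray.

```bash
python3 -m creep '[[0,0,10.2,2,-28,0,0],[0,0,10.2,2,-28,0,0],[0,0,10.2,2,-28,0,0],[0,0,10.3,2,-28,0,0],[0,0,10.3,2,-28,0,0]]' && python3 -m creep '[[0,0,10.3,2,-28,0,0],[0,0,10.3,2,-28,0,0],[0,0,0,0,-28,-10,0],[0,0,0,0,0,0,0],[0,0,0,0,0,0,0]]'
python3 -c "
from h import *
delta([.53,-.17,.13],171.5,30,171.5)
s=env.get_state();M=Rm(s['ee_rot']);tip=s['eef_pos']-.04*M[:,2];print('tip',tip)
w=env.capture('wrist');P=wcloud(w);q=P[~np.isnan(P[...,0])];q=q[(np.hypot(q[:,0]-tip[0],q[:,1]-tip[1])<.06)&(q[:,2]>.06)]
print(np.histogram(q[:,2],np.arange(.06,.22,.01)))
c=env.capture('scene');X=cloud(c);q=X[~np.isnan(X[...,0])];q=q[(np.hypot(q[:,0]-tip[0],q[:,1]-tip[1])<.06)&(q[:,2]>.06)];print(np.histogram(q[:,2],np.arange(.06,.22,.01)))
print('tray',rect(P,.5335,-.216,.13,.009,.0155),'other',rect(P,.527,-.257,.06,.024,.045))
save('w5.png',np.hstack([cv2.resize(w['image'],(400,300)),cv2.resize(c['image'][130:280,170:370],(400,300))]))"
```

```text
time: 23.88
eef_pos: [0.5077, -0.0787, 0.1819]
ee_rot: [-0.25, 0.236, 0.937, 0.062]
force: [0.3, 0.2, -1.3]
width: 0.405
time: 24.5
eef_pos: [0.5117, -0.1613, 0.1721]
ee_rot: [-0.257, 0.067, 0.964, 0.018]
force: [0.0, 0.1, -0.8]
width: 0.407
rot [ 0.   0.1 -0.5] 0.5 shift [ -1.5  -5.8 -76.7] q [0.16 0.59 0.06 1.25 0.   1.82 1.65] w 0.407
tip [ 0.53144638 -0.16406788  0.20677108]
(array([0, 0, 0, 0, 0, 0, 0, 0, 0, 0, 0, 0, 0, 0, 0]), array([0.06, 0.07, 0.08, 0.09, 0.1 , 0.11, 0.12, 0.13, 0.14, 0.15, 0.16,
       0.17, 0.18, 0.19, 0.2 , 0.21]))
(array([  0,   0,   0,   0,   0,   0,   0,   0,   0,   0,   0,   0,   0,
        30, 118]), array([0.06, 0.07, 0.08, 0.09, 0.1 , 0.11, 0.12, 0.13, 0.14, 0.15, 0.16,
       0.17, 0.18, 0.19, 0.2 , 0.21]))
tray (1980, array([ 0.4941085 , -0.24715545]), np.float64(0.011605594963804838), ((522.5504760742188, -251.56478881835938), (86.89386749267578, 93.96819305419922), 82.18628692626953)) other (1954, array([ 0.52668001, -0.25839073]), np.float64(0.03156591734104314), ((527.41064453125, -257.1238098144531), (36.95936965942383, 72.0271224975586), 81.80650329589844))
```

View pics/w5.png

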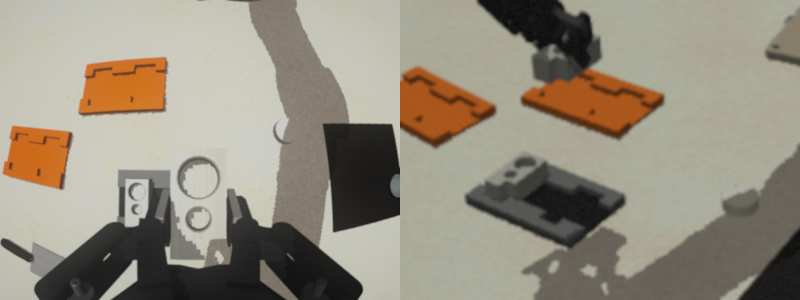

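Wells are up and the orientation matches the seated block: large well toward the base, in the left pane at (198,177). Now I measure the held block's tilt and position against the pocket.

```bash
cat >> h.py <<'E'
def held(zt):
    s=env.get_state();M=Rm(s["ee_rot"]);tip=s["eef_pos"]-.04*M[:,2]
    w=env.capture("wrist");P=wcloud(w);m=~np.isnan(P[...,0])&(np.hypot(P[...,0]-tip[0],P[...,1]-tip[1])<.055)&(abs(P[...,2]-zt)<.008)&(abs((P-tip)@M[:,1])<.0165)
    q=P[m]
    for _ in range(4):
        A=np.c_[q[:,:2]-tip[:2],np.ones(len(q))];c=np.linalg.lstsq(A,q[:,2],rcond=None)[0];r=A@c-q[:,2];q=q[abs(r)<.0015]
    px=np.array([np.cos(np.radians(-8.4)),np.sin(np.radians(-8.4)),0]);py=np.array([-px[1],px[0],0])
    u=(q-tip)@px;v=(q-tip)@py
    print(len(q),"tilt deg along px,py",np.degrees([c[:2]@px[:2],c[:2]@py[:2]]).round(2),"z at tip",(c[2]).round(4),"tip",tip.round(4),
      "u range",np.percentile(u,[.3,99.7]).round(4),"v",np.percentile(v,[.3,99.7]).round(4))
    return w,P,q
E
python3 -c "
from h import *
w,P,q=held(.226)
print(rect(P[None] if 0 else P,.535,-.165,.06,.221,.231))
s=env.get_state();M=Rm(s['ee_rot']);tip=s['eef_pos']-.04*M[:,2]
save('w6.png',np.hstack([ortho(w,tip[0]-.005,tip[1],.2265,.06)]))
c=env.capture('scene');X=cloud(c);m=~np.isnan(X[...,0])&(np.hypot(X[...,0]-tip[0],X[...,1]-tip[1])<.06)&(X[...,2]>.19)&(X[...,2]<.232);print('scene zmin',np.percentile(X[m][:,2],[1,5,50]))
"
```

```text
9198 tilt deg along px,py [0.14 0.01] z at tip 0.2246 tip [ 0.5315 -0.1639  0.2069] u range [-0.0343  0.0378] v [-0.0165  0.0165]
(11879, array([ 0.5336518 , -0.16605036]), np.float64(0.22464202796353172), ((530.8675537109375, -165.96319580078125), (75.12786865234375, 59.736270904541016), 12.750020027160645))
scene zmin [0.19768707 0.19945745 0.21669174]
```

View pics/w6.png

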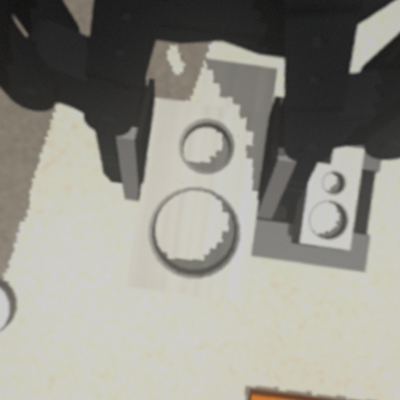

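The held block is level within 0.15° and its centre is 1.7 mm from the tip line along x. Shifting over the pocket and descending.

```bash
python3 -m creep '[[0,0,-0.4,3,-5,-10,0],[0,0,0,3.3,-5.2,-30,0],[0,0,0,0,0,-40,0],[0,0,0,0,0,-40,0],[0,0,0,0,0,-30,0]]' && python3 -m creep '[[0,0,0,0,0,-15,0],[0,0,0,0,0,-5,0],[0,0,0,0,0,0,0],[0,0,0,0,0,0,0]]'
python3 -c "
from h import *
w,P,q=held(.0546)
delta([.5378,-.1741,.0369-.0226+.0],171.6,30,171.6)
print('other',rect(P,.527,-.257,.05,.024,.038),'tray',rect(P,.5335,-.216,.13,.009,.0155))"
```

```text
time: 25.32
eef_pos: [0.517, -0.1726, 0.0194]
ee_rot: [-0.258, 0.071, 0.963, 0.019]
force: [0.6, -0.1, -1.7]
width: 0.41
time: 25.82
eef_pos: [0.5185, -0.1728, 0.0029]
ee_rot: [-0.256, 0.071, 0.964, 0.019]
force: [0.3, -0.3, -2.0]
width: 0.41
9118 tilt deg along px,py [0.23 0.12] z at tip 0.0552 tip [ 0.5381 -0.1757  0.0376] u range [-0.0343  0.0374] v [-0.0165  0.0164]
rot [0.  0.2 0.1] 0.2 shift [ -0.4   1.5 -23.1] q [0.18 0.76 0.06 1.34 0.   1.56 1.65] w 0.407
other (6781, array([ 0.52476607, -0.25686643]), np.float64(0.03144971510293798), ((527.1403198242188, -257.2040100097656), (37.725189208984375, 72.42601776123047), 81.55734252929688)) tray (11778, array([ 0.51232177, -0.20669707]), np.float64(0.011560830211191253), ((533.0018920898438, -216.0807342529297), (161.10302734375, 104.73479461669922), 81.54712677001953))
```

```bash
python3 -m creep '[[0,0.2,0.1,-0.4,1.4,-8,0],[0,0,0,0,0,-5,0],[0,0,0,0,0,0,0],[0,0,0,0,0,0,0]]' && python3 -m creep '[[0,0,0,0,0,-3,0],[0,0,0,0,0,0,0]]' && python3 -m creep '[[0,0,0,0,0,-3,0],[0,0,0,0,0,0,0]]'
python3 -c "
from h import *
delta([.5378,-.1741,.0147],171.6,30,171.6)"
```

```text
time: 26.38
eef_pos: [0.5173, -0.1712, -0.0112]
ee_rot: [-0.259, 0.07, 0.963, 0.019]
force: [0.2, -0.6, -2.3]
width: 0.414
time: 26.62
eef_pos: [0.5172, -0.1711, -0.0144]
ee_rot: [-0.259, 0.07, 0.963, 0.019]
force: [-0.1, 0.1, -2.3]
width: 0.405
time: 26.88
eef_pos: [0.5172, -0.1711, -0.0174]
ee_rot: [-0.259, 0.07, 0.963, 0.019]
force: [0.3, 0.1, -2.2]
width: 0.408
rot [-0.  -0.1 -0. ] 0.1 shift [ 0.9 -0.1 -2.5] q [0.18 0.79 0.06 1.35 0.   1.53 1.65] w 0.408
```

The block's underside is already about 5 mm below the wall top with no side force. Last millimetres.

```bash
python3 -m creep '[[0,0,0,0,0,-1.5,0],[0,0,0,0,0,0,0]]' && python3 -m creep '[[0,0,0,0,0,-1,0],[0,0,0,0,0,0,0]]' && python3 -m creep '[[0,0,0,0,0,-0.8,0],[0,0,0,0,0,0,0]]'
python3 -c "
from h import *
held(.032)"
```

```text
time: 27.12
eef_pos: [0.5172, -0.1711, -0.0188]
ee_rot: [-0.259, 0.07, 0.963, 0.019]
force: [-0.6, 0.8, -2.2]
width: 0.409
time: 27.38
eef_pos: [0.5173, -0.1711, -0.0197]
ee_rot: [-0.259, 0.07, 0.963, 0.019]
force: [-0.2, -1.0, -1.3]
width: 0.411
time: 27.62
eef_pos: [0.5173, -0.1711, -0.0205]
ee_rot: [-0.259, 0.07, 0.963, 0.019]
force: [-0.7, 0.6, -1.8]
width: 0.408
9145 tilt deg along px,py [-0.1   0.03] z at tip 0.0317 tip [ 0.5371 -0.174   0.0141] u range [-0.0342  0.0375] v [-0.0165  0.0164]
```

```bash
python3 -m creep '[[0,0,0,0,0,-0.7,0],[0,0,0,0,0,0,0]]' && python3 -m creep '[[0,0,0,0,0,-0.7,0],[0,0,0,0,0,0,0]]'
```

```text
time: 27.92
eef_pos: [0.5173, -0.1711, -0.0207]
ee_rot: [-0.259, 0.07, 0.963, 0.019]
force: [-1.3, 1.3, 3.5]
width: 0.41
time: 28.18
eef_pos: [0.5173, -0.1711, -0.0207]
ee_rot: [-0.259, 0.07, 0.963, 0.019]
force: [-2.6, 2.4, 10.1]
width: 0.412
```

Floor contact. Release, retreat along the tool axis, and check.

```bash
python3 -m creep '[[0,0,0,0,0,0.7,42],[0,0,0,0,0,0,46],[0,0,0,0,0,0,52],[0,0,0,0,0,0,58],[0,0,0,0,0,0,60]]' && python3 -m creep '[[0,0,0,4,-0.6,7,60],[0,0,0,10,-1.5,17.3,60],[0,0,0,20,-2.9,34.6,60],[0,0,0,20,-2.9,40,60],[0,0,0,0,0,50,60]]' && python3 -m creep '[[0,0,0,-20,0,50,60],[0,0,0,-20,0,30,60],[0,0,0,0,0,0,60],[0,0,0,0,0,0,60]]'
python3 - <<'E'
from h import *
w=env.capture("wrist");P=wcloud(w)
n="block",rect(P,.5395,-.1745,.045,.024,.045);print(n);print("other",rect(P,.5274,-.2573,.045,.024,.045));print("tray",rect(P,.5335,-.216,.13,.009,.0145))
m=~np.isnan(P[...,0])&(np.hypot(P[...,0]-.5395,P[...,1]+.1745)<.045)&(P[...,2]>.027)&(P[...,2]<.045);q=P[m]
c=np.linalg.lstsq(np.c_[q[:,:2],np.ones(len(q))],q[:,2],rcond=None)[0];print("tilt deg",np.degrees(c[:2]))
save("w7.png",np.hstack([ortho(w,.535,-.21,.03,.1),cv2.resize(w["image"],(400,400))]))
E
```

```text
time: 28.8
eef_pos: [0.5173, -0.1711, -0.0212]
ee_rot: [-0.259, 0.07, 0.963, 0.019]
force: [0.4, -0.1, 0.3]
width: 0.604
time: 29.42
eef_pos: [0.5719, -0.1788, 0.1285]
ee_rot: [-0.259, 0.07, 0.963, 0.019]
force: [0.5, 0.2, 0.0]
width: 0.598
time: 29.92
eef_pos: [0.5314, -0.1788, 0.2075]
ee_rot: [-0.259, 0.07, 0.963, 0.019]
force: [1.1, -0.3, -0.3]
width: 0.599
('block', (1617, array([ 0.54032702, -0.17620582]), np.float64(0.03148378710293248), ((539.336669921875, -174.92652893066406), (34.60231399536133, 70.07343292236328), 81.52427673339844)))
other (962, array([ 0.51348425, -0.25677859]), np.float64(0.03137121932540471), ((518.0895385742188, -255.8301239013672), (37.453182220458984, 52.57368087768555), 80.23063659667969))
tray (5290, array([ 0.53071644, -0.20365577]), np.float64(0.011527226103850596), ((533.3045654296875, -216.1185302734375), (160.0032196044922, 105.2192611694336), 81.82662963867188))
tilt deg [ 0.17241204 -0.23068404]
```

View pics/w7.png

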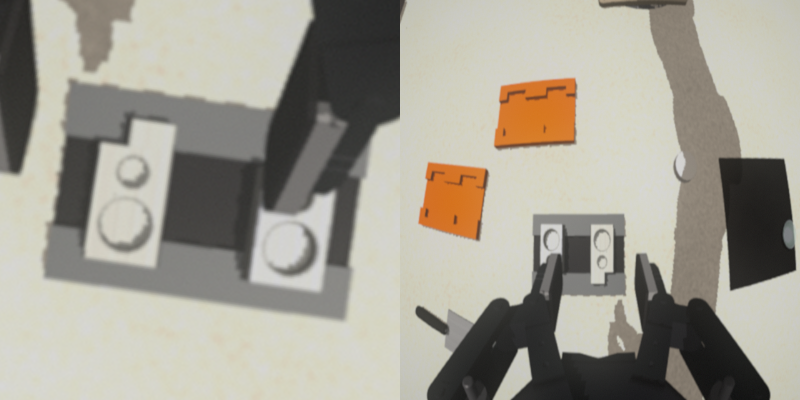

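The block lies in the pocket with its wells up and the notch round the post (110,130). Its top is level at 31.5 mm, the same height as the seated block. The hand is clear, so I'm handing in.

```bash
python3 -c "
from h import *
a=env.capture('scene');P=cloud(a)
for l in ['dish','cap','wash_bottle','beaker','disc_head']:
    for d in env.trace(a,l)[:1]: print(l,round(d['confidence'],2),np.round(d['extent']))
print(env.hand_in())"
```

```text
dish 0.8 [420. 296.  21.  16.]
cap 0.69 [340. 230.  18.  16.]
wash_bottle 0.78 [508. 294.  41.  82.]
beaker 0.82 [284. 314.  29.  53.]
disc_head 0.57 [233. 303.  22.  36.]
the job is handed in; nothing more can be done
None
```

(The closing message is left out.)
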